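# Weigh the tin on the two-pan balance

### The job

Weigh the filled round tin that sits on one pan of the desk balance: lay bar weights flat and knob up on the empty pan until the beam comes level, with the pointer at rest between the two long middle marks. Leave the tin on its pan untouched, use nothing but the bar weights, and put any weight you do not need (or take off again) upright on the desk, without disturbing the speaker, mug and driftwood.

Things in the scene. Friction and masses are not known exactly. Their poses are not given: they have to be found in the camera images.
- balance: white two-pan balance fixed to the desk: housing 100 x 260 mm, 30 mm high, origin at the centre of its underside; its y axis runs along the beam (from the weight pan towards the tin pan), its x axis across it. Stands within 0.3 rad of yaw 0
- pivot (a point): the beam's pivot, on the balance's centre 70 mm above the desk; each arm of the beam is 150 mm long. Where on a pan a thing lies does not matter to the balance
- dial (a point): middle of the top edge of the upright dial plate over the balance's centre, 204 mm above the desk; the plate is 76 mm wide along balance y and faces balance -x (the robot at yaw 0); the beam's pointer swings in front of it, and two long marks stand 8.5 mm either side of its middle
- beam (a joint): tilt of the beam in rad; 0 = level, positive = tin side low (tin heavier), stops at +-0.2. At rest it reads 0.0008 rad per gram of difference (tin minus weights) up to 250 g; beyond that it lies on its stop. Well damped, settles in about 1.5 s. The pointer is between the two long marks within +-0.052 rad (65 g)
- weight_pan_top (a point): centre of the upper face of the empty steel pan, at the balance's -y end. The pan stays horizontal as it rises and falls by 30 mm either way, 105 mm above the desk when level; it yields under a push. Inside 154 mm along balance x by 136 mm along balance y, rim 5 mm high; three weights fit side by side, lengths along balance x, 45 mm apart
- tin_pan_top (a point): the same point of the equal pan at the balance's +y end, where the tin sits
- tin: round pale brass tin, 115 mm across and 42 mm high, origin at the centre of its underside; its mass is unknown, 360 to 640 g. Stays on its pan, not to be touched by the robot
- weight_small: 100 g dark steel bar weight, body 60 mm long (its x), 36 mm wide (y), 16 mm high, with a square grip knob 24 x 24 mm in the middle that rises 32 mm above the body (48 mm in all); origin at the centre of its underside. The bare desk under the weights lies 2 mm lower than the mat (z = 0) under the balance
- weight_medium: 200 g dark steel bar weight, body 78 mm long (its x), 36 mm wide, 20 mm high, same 24 mm knob (52 mm in all); origin at the centre of its underside
- weight_large: 300 g dark steel bar weight, body 96 mm long (its x), 36 mm wide, 24 mm high, same 24 mm knob (56 mm in all); origin at the centre of its underside
- speaker: dark desk speaker, 67 x 66 mm and 82 mm high, stands among the weights, not to be disturbed; origin at the centre of its underside
- mug: black and white mug, about 82 mm across, 111 mm with its handle (at -y), 97 mm high, not to be disturbed; origin under the middle of that length
- driftwood: dark driftwood ornament, 62 x 90 mm and 37 mm high, not to be disturbed; origin at the centre of its underside

How it is judged (in metres and radians):
At the end, for the whole second after the job is handed in: Beam at rest within 0.052 rad of level (pointer between the long marks); tin flat on its pan within 25 mm of the pan's centre; every weight is upright (within 0.1 rad) and at rest, either flat on the floor of the weight pan or standing on the desk (value of joint beam between -0.052 and 0.052 rad and velocity of joint beam between -0.03 and 0.03 rad/s and horizontal distance between tin and tin_pan_top below 0.025 m and z of tin in the frame of tin_pan_top between -0.006 and 0.006 m and angle between each of weight_small, weight_medium, weight_large's own z axis and vertical below 0.1 rad and linear speed of each of weight_small, weight_medium, weight_large below 0.02 m/s and ((x of weight_small in the frame of weight_pan_top between -0.075 and 0.075 m and y of weight_small in the frame of weight_pan_top between -0.065 and 0.065 m and z of weight_small in the frame of weight_pan_top between -0.006 and 0.006 m) or height (world z) of weight_small below 0.008 m) and ((x of weight_medium in the frame of weight_pan_top between -0.075 and 0.075 m and y of weight_medium in the frame of weight_pan_top between -0.065 and 0.065 m and z of weight_medium in the frame of weight_pan_top between -0.006 and 0.006 m) or height (world z) of weight_medium below 0.008 m) and ((x of weight_large in the frame of weight_pan_top between -0.075 and 0.075 m and y of weight_large in the frame of weight_pan_top between -0.065 and 0.065 m and z of weight_large in the frame of weight_pan_top between -0.006 and 0.006 m) or height (world z) of weight_large below 0.008 m)); the robot touches nothing.
It fails at once if the robot touches the tin (contact force between tin and the arm above 0.5 N or contact force between tin and the fingers above 0.5 N).
It fails at once if the speaker is pushed more than 25 mm away or tipped (distance of speaker from where it was at the start of the episode above 0.025 m or angle between speaker's own z axis and vertical above 0.3 rad).
It fails at once if the mug is pushed more than 25 mm away or tipped (distance of mug from where it was at the start of the episode above 0.025 m or angle between mug's own z axis and vertical above 0.3 rad).
It fails at once if the driftwood is pushed more than 25 mm away or tipped (distance of driftwood from where it was at the start of the episode above 0.025 m or angle between driftwood's own z axis and vertical above 0.3 rad).
It also fails if it takes over 67 s, if anything falls off the work surface, if the arm or the gripper's body presses on something with over 40 N, if the wrist force passes 120 N, or if a joint passes its speed limit or range.

### The arm

A 6-joint arm with a two-finger parallel gripper is mounted at the origin on a cart in front of the work surface, level with it; the furniture and walls round the work are solid. World frame = base frame: x ahead of the robot, y to its left, z up, the work surface at z = 0. Lengths are in mm, angles in rad, forces in N, time in s.
With the tool pointing down it reaches from about 275 to 750 mm from the base axis. Payload 10.2 kg.
Tool frame: the origin (TCP) lies on the centre line of the jaws, within the pads' length; the fingertips stand 17 mm ahead of it and the grasp point (between the pads) lies 2 mm behind it; z points along the fingers, y is the line along which they close (so a half turn about z gives the same grasp; the last joint's range is limited). The gripper opens to 85 mm and grips with 20 to 120 N. Pads are 22 mm wide; open, the fingers measure 114 mm over their backs; the gripper's body (76 mm by 85 mm) begins 54 mm behind the grasp point. The pads swing forward as they close: fully open they stand 13 mm farther back than shut.
Start: joints at [1.075, 0.313, 1.498, -0, 1.331, -0.223], TCP at [141.463, 505.588, 248.294] pointing down, gripper open.
Joint ranges: [-2.94, 2.94], [-0.97, 2.17], [0.19, 2.56], [-1.23, 4.37], [0.02, 3.11], [-2.88, 2.88]. Speed limits (rad/s): [2.39, 2.39, 3.01, 3.14, 3.14, 3.14].

### API

Orientations are given as a unit quaternion [w, x, y, z].
In Python, from rig import ctrl gives the robot as it stands. The module is installed in compiled form; this text tells all that it offers.
- The arm moves only by the shell command python3 -m jog 'ROWS' [FORCE]. ROWS is JSON, a list of rows, each an object with "delta_pos": the shift along the world's x, y, z in mm, a list of three; "angular": the turn, a rotation vector about the world's x, y, z in rad, a list of three; "fingers": the opening, from 0 (shut) to 1 (fully open). In form: [{"delta_pos": [tx, ty, tz], "angular": [rx, ry, rz], "fingers": fingers}, ...]. A call has 1 to 10 rows; each row is the pose to reach, as a shift and turn from the pose commanded when the call began; what a row does not reach only later rows make up. A row lasts 1/8 s, in which the tool goes at most 62.5 mm and 10.7 degrees, less where a joint would pass 70% of its speed; a pose out of reach is approached as far as the arm can. A call with a gripper value outside its range is refused whole. The fingers move at their own pace and stop on an object; FORCE is the grip in N (left out, the last holds). Time passes only in rows, so rows that repeat a pose let the fingers close. It gives the time, the measured TCP pose, the force, the opening and the grip force at its end, in the units of the state.
- ctrl.sense(): the state, without advancing time (a new reading comes with each control period).
- ctrl.capture(name): name is "side" or "top"; returns a dict with "pixels" (420x560x3 uint8, blue, green, red), "fx", "fy", "cx", "cy" (pixels), "R" (3x3) and "t" (3): a world point X has camera coordinates R X + t. Camera axes: x right, y down, z forward; pixel columns grow to the right and rows downward; lengths in mm; the calibration is good to about 2 mm. A picture is of the moment at which its call begins. There is no depth.
- ctrl.finish_job(): hands the job in; it is judged then, once.
The state is a dict: "time_s": time; "joints": joint angles; "dq": joint speeds; "tau": joint torques, N m; "eef_pos": TCP position; "ee_rot": TCP orientation; "force": force on the tool from outside, world axes, zero at the start; "wrist_torque": the same for the moment, N m; "grip_width": opening from 0.0 (shut) to 1.0 (fully open); "grip_force": force on a finger pad.
Only numpy, scipy, OpenCV 4.12 (cv2) and the standard library are available. Lean on these libraries where they do the work, as an engineer would, in place of code of your own. Each camera call takes 0.05 s, during which the arm holds its last target. There are 200 camera calls.

## Working session

There is one attempt and no reset: what is moved stays moved. The work goes in short steps, Python scripts to look and compute and a shell command to move; the robot and the scene stay as the last step left them, time stands still between calls to the robot, and variables do not carry over. Pictures are saved under pics/ and viewed, at most 10 in all, crops included, and the job is handed in when it is done.

```bash
mkdir -p pics
cat > h.py <<'E'
import numpy as np, cv2, json
from rig import ctrl
def cap(n,save=None):
    c=ctrl.capture(n)
    if save: cv2.imwrite('pics/'+save,np.array(c['pixels']))
    return c
def proj(c,X):
    p=np.array(c['R'])@np.array(X,float)+np.array(c['t']); return c['fx']*p[0]/p[2]+c['cx'],c['fy']*p[1]/p[2]+c['cy']
def back(c,u,v,z):
    R=np.array(c['R']);o=-R.T@np.array(c['t']);d=R.T@np.array([(u-c['cx'])/c['fx'],(v-c['cy'])/c['fy'],1]);return o+d*(z-o[2])/d[2]
E
python3 - <<'E'
from h import *
for n in('top','side'):
    c=cap(n,n+'1.png');R=np.array(c['R']);print(n,-R.T@np.array(c['t']),R.round(2).tolist(),c['fx'])
print(ctrl.sense())
E
```

```text
top [ 285.68629231  -22.13602223 1461.34532181] [[-0.02, -1.0, -0.0], [-0.98, 0.02, -0.19], [0.19, -0.0, -0.98]] 479.30945279399396
side [-749.08702087 -486.90068338  935.79110196] [[0.32, -0.95, -0.01], [-0.47, -0.14, -0.87], [0.82, 0.28, -0.49]] 532.6053825437914
{'time_s': 0.1, 'joints': array([ 1.07461137e+00,  3.13411976e-01,  1.49834275e+00,  1.02341697e-05,
        1.33098682e+00, -2.23387426e-01]), 'dq': array([-0.00034068, -0.0014574 , -0.00226171,  0.00206368, -0.00218663,
       -0.00068714]), 'tau': array([ 1.74827586e-03, -4.12901473e+01, -2.60142267e+01, -1.34907236e-04,
        3.06278038e-03,  2.98389273e-05]), 'eef_pos': array([141.35456322, 505.40521919, 247.79002517]), 'ee_rot': array([-2.06898608e-04,  1.35977403e-01,  9.90711772e-01, -5.35913789e-04]), 'force': array([0.09528954, 0.80416865, 0.12689014]), 'wrist_torque': array([ 0.01834716, -0.00670494, -0.03944102]), 'grip_force': 0.0, 'grip_width': 0.998096012040582}
```

View pics/top1.png

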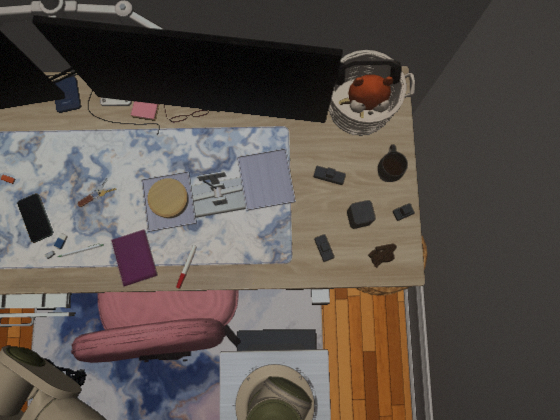

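View pics/side1.png

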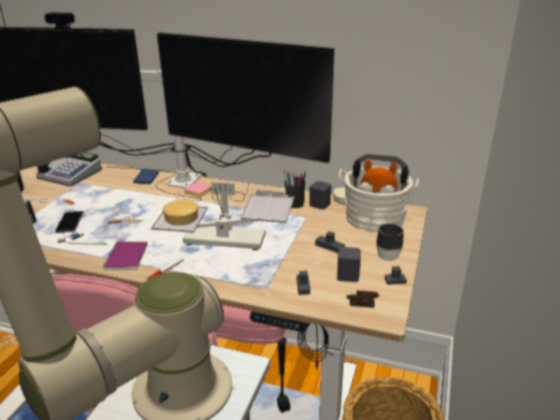

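Top view: large weight near (329,175), medium (324,248), small (403,212), speaker (361,214), mug (393,165), driftwood (383,255); the empty pan is at (267,180), high. I'll zoom in.

Run:
```python
import cv2
a=cv2.imread('pics/top1.png')[140:275,300:425];b=cv2.imread('pics/top1.png')[140:275,140:300]
a=cv2.resize(a,None,fx=4.4,fy=4.4,interpolation=cv2.INTER_CUBIC);a=cv2.convertScaleAbs(a,alpha=2,beta=10)
cv2.imwrite('pics/z1.png',a)
b=cv2.resize(b,None,fx=4.4,fy=4.4,interpolation=cv2.INTER_CUBIC);cv2.imwrite('pics/z2.png',b)
```

```text
(no output)
```

View pics/z1.png

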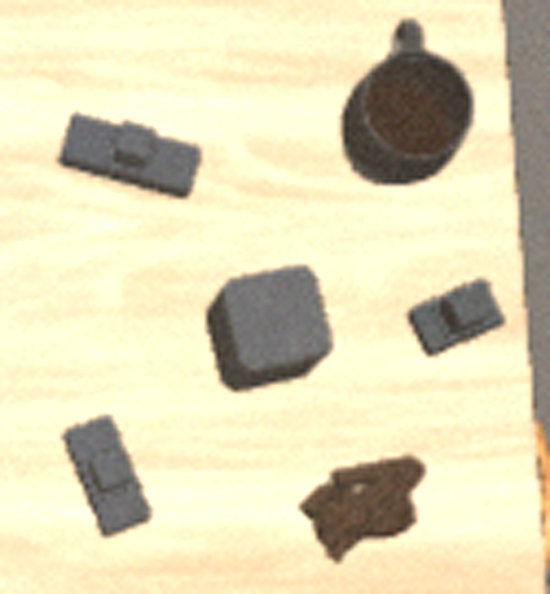

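View pics/z2.png

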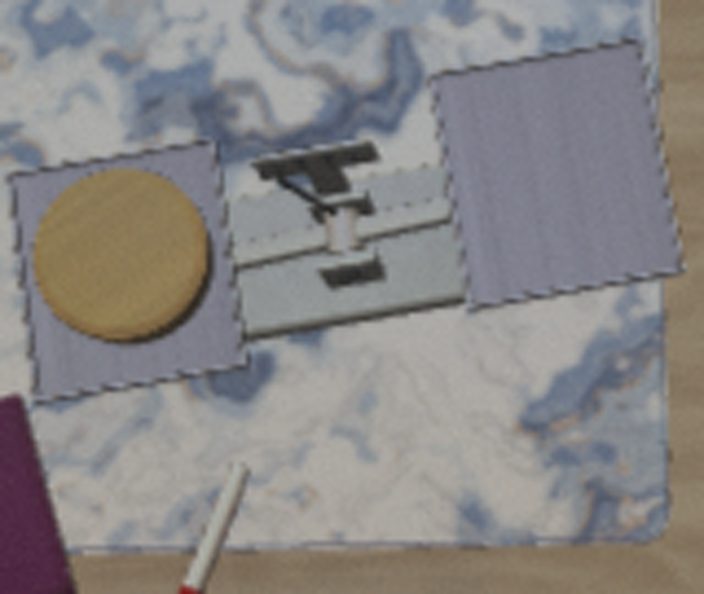

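Crop z1 shows all three weights upright with clear outlines. Crop z2 shows the pan rim corners at (432,75), (638,40), (684,268), (468,308). I'll fit poses to the outlines.

```bash
cat >> h.py <<'E'
from scipy.optimize import minimize
W=dict(large=(96,24,56),medium=(78,20,52),small=(60,16,48))
def sil(c,n,p,z0=-2,k=4,off=(0,0),shape=(420,560)):
    L,h,H=W[n];x,y,a=p;m=np.zeros((shape[0]*k,shape[1]*k),np.uint8)
    for l,w,b,t in((L,36,0,h),(24,24,h,H)):
        P=[proj(c,(x+np.cos(a)*i*l/2-np.sin(a)*j*w/2,y+np.sin(a)*i*l/2+np.cos(a)*j*w/2,z0+q)) for i in(-1,1) for j in(-1,1) for q in(b,t)]
        P=((np.array(P)-off+.5)*k).astype(np.float32)
        cv2.fillConvexPoly(m,cv2.convexHull(np.round(P).astype(np.int32)),1)
    return m
def fitw(c,n,uv,a0,z0=-2,thr=75,r=24):
    u0,v0=int(uv[0])-r,int(uv[1])-r
    g=np.array(c['pixels'])[v0:v0+2*r,u0:u0+2*r].max(2)
    k=4;m=(cv2.resize(g,None,fx=k,fy=k,interpolation=cv2.INTER_LINEAR)<thr).astype(np.uint8)
    N,lab,st,ce=cv2.connectedComponentsWithStats(m);i=min(range(1,N),key=lambda i:np.hypot(*(ce[i]-r*k))+(1e3 if st[i,4]<400 else 0));m=(lab==i)
    f=lambda p:1-(lambda s:(s&m).sum()/(s|m).sum())(sil(c,n,p,z0,k,(u0,v0),(2*r,2*r))>0)
    b=None
    x0=back(c,*uv,z0+12)
    for da in(-.2,0,.2):
        s=np.array([[0,0,0],[12,0,0],[0,12,0],[0,0,.2]])+[x0[0],x0[1],a0+da]
        q=minimize(f,s[0],method='Nelder-Mead',options=dict(initial_simplex=s,xatol=.05,fatol=1e-4))
        if b is None or q.fun<b.fun:b=q
    return b.x.round(3),round(1-b.fun,3)
E
python3 - <<'E'
from h import *
c=cap('top')
px=lambda c:np.array(c['pixels'])
def ang(p,q):
    a=back(c,*p,10);b=back(c,*q,10);return np.arctan2(b[1]-a[1],b[0]-a[0])
for n,uv,p,q in(('large',(329,175),(318,172),(341,179)),('medium',(324,248),(319,237),(330,259)),('small',(403,212),(394,215),(413,208))):
    print(n,fitw(c,n,uv,ang(p,q)))
for nm,z,P in(('wpan',140,[(432,75),(638,40),(684,268),(468,308)]),('tpan',80,[(10,175),(213,143),(245,365),(35,402)])):
    B=np.array([back(c,140+u/4.4-.4,140+v/4.4-.4,z) for u,v in P]);print(nm,B.round(0)[:,:2].tolist(),B.mean(0).round(1),'x-axis yaw',np.arctan2(*(B[0]+B[1]-B[2]-B[3])[[1,0]]).round(3))
for nm,(u,v),z in(('speaker',(300+275/4.4,140+320/4.4),82),('mug',(300+415/4.4,140+105/4.4),97),('drift',(383,255),20),):print(nm,back(c,u,v,z).round(0))
E
```

```text
large (array([ 677.532, -181.881,   -1.901]), np.float64(0.864))
medium (array([ 450.09 , -156.988,   -2.774]), np.float64(0.878))
small (array([ 556.056, -406.917,   -1.169]), np.float64(0.863))
wpan [[701.0, 92.0], [722.0, -43.0], [569.0, -69.0], [546.0, 70.0]] [634.7  12.5 140. ] x-axis yaw 0.157
tpan [[655.0, 383.0], [675.0, 246.0], [522.0, 222.0], [500.0, 360.0]] [587.9 302.7  80. ] x-axis yaw 0.149
speaker [ 541. -268.   82.]
mug [ 684. -367.   97.]
drift [ 422. -334.   20.]
```

Run:
```python
from h import *
t=cap('top');s=cap('side')
for n,p in(('large',(677.5,-181.9,-1.901)),('medium',(450.1,-157,-2.774)),('small',(556,-406.9,-1.169))):
    for nm,c in(('top',t),('side',s)):
        uv=proj(c,(p[0],p[1],12))
        print(n,nm,np.round(uv),[fitw(c,n,uv,p[2],thr=th) for th in(60,90,105)])
```

```text
large top [329. 175.] [(array([ 675.039, -181.442,   -1.804]), np.float64(0.79)), (array([ 676.32 , -180.953,   -1.871]), np.float64(0.928)), (array([ 676.792, -181.421,   -1.88 ]), np.float64(0.965))]
large side [330. 243.] [(array([ 666.425, -177.901,   -2.561]), np.float64(0.375)), (array([ 664.756, -188.304,   -2.065]), np.float64(0.5)), (array([ 667.927, -188.377,   -2.007]), np.float64(0.527))]
medium top [324. 247.] [(array([ 450.362, -155.857,   -2.783]), np.float64(0.797)), (array([ 449.944, -156.865,   -2.794]), np.float64(0.944)), (array([ 449.471, -157.111,   -2.78 ]), np.float64(0.969))]
medium side [303. 283.] [(array([ 473.416, -152.292,   -2.865]), np.float64(0.196)), (array([ 456.606, -156.341,   -2.875]), np.float64(0.652)), (array([ 455.141, -155.906,   -2.868]), np.float64(0.724))]
small top [404. 211.] [(array([ 554.888, -404.018,   -1.111]), np.float64(0.786)), (array([ 556.881, -406.712,   -1.17 ]), np.float64(0.927)), (array([ 556.866, -405.987,   -1.197]), np.float64(0.952))]
small side [395. 277.] [(array([ 5.81696e+02, -4.01493e+02,  5.70000e-02]), np.float64(0.241)), (array([ 559.938, -405.263,   -1.502]), np.float64(0.641)), (array([ 559.803, -405.394,   -1.506]), np.float64(0.704))]
```

```bash
python3 -m jog '[{"delta_pos":[40,-48,0],"angular":[0,0,0],"fingers":1},{"delta_pos":[78,-97,0],"angular":[0,0,0],"fingers":1},{"delta_pos":[116,-146,0],"angular":[0,0,0],"fingers":1},{"delta_pos":[154,-195,0],"angular":[0,0,-0.02],"fingers":1},{"delta_pos":[192,-244,0],"angular":[0,0,-0.03],"fingers":1},{"delta_pos":[230,-293,0],"angular":[0,0,-0.04],"fingers":1},{"delta_pos":[268,-342,0],"angular":[0,0,-0.05],"fingers":1},{"delta_pos":[306,-391,0],"angular":[0,0,-0.057],"fingers":1},{"delta_pos":[344,-440,0],"angular":[0,0,-0.057],"fingers":1},{"delta_pos":[382,-489,0],"angular":[0,0,-0.057],"fingers":1}]' 40
```

```text
time_s: 1.5
eef_pos: [524.4, 14.7, 248.3]
ee_rot: [0.0, 0.164, 0.986, 0.0]
force: [0.4, 0.7, 0.3]
grip_width: 0.998
grip_force: 0.0
```

```bash
python3 -m jog '[{"delta_pos":[36,-47,0],"angular":[0,0,0.02],"fingers":1},{"delta_pos":[72,-93,0],"angular":[0,0,0.02],"fingers":1},{"delta_pos":[108,-139,0],"angular":[0,0,0.02],"fingers":1},{"delta_pos":[140,-180,0],"angular":[0,0,0.02],"fingers":1},{"delta_pos":[153.4,-198,-40],"angular":[0,0,0.02],"fingers":1},{"delta_pos":[153.4,-198,-90],"angular":[0,0,0.02],"fingers":1},{"delta_pos":[153.4,-198,-135],"angular":[0,0,0.02],"fingers":1},{"delta_pos":[153.4,-198,-160],"angular":[0,0,0.02],"fingers":1},{"delta_pos":[153.4,-198,-160],"angular":[0,0,0.02],"fingers":1}]'
python3 - <<'E'
from h import *
for n in('top','side'):
    c=cap(n);a=np.array(c['pixels']);u,v=map(int,proj(c,(677,-181,40)));a=cv2.convertScaleAbs(cv2.resize(a[v-50:v+40,u-50:u+50],None,fx=4,fy=4,interpolation=cv2.INTER_CUBIC),alpha=2)
    b=a if n=='top' else np.hstack([b,a])
cv2.imwrite('pics/g1.png',b)
E
```

```text
time_s: 2.62
eef_pos: [676.0, -181.0, 86.1]
ee_rot: [-0.002, 0.154, 0.988, 0.001]
force: [-0.2, 0.5, 1.0]
grip_width: 1.003
grip_force: 0.0
```

View pics/g1.png

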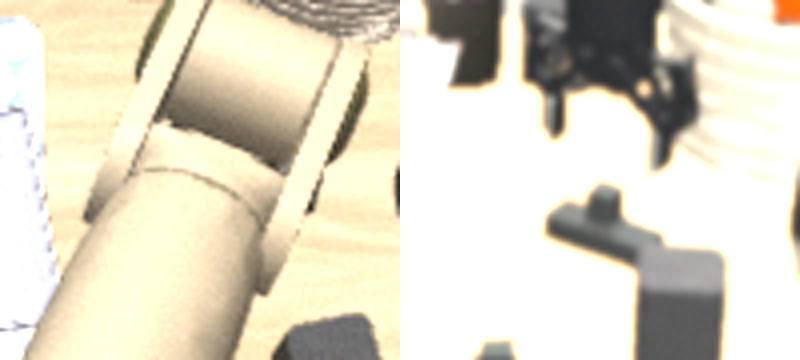

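The side crop (right half) shows the open fingers either side of the large weight's knob at about (605,205), along its length. I'll descend and grip.

```bash
python3 -m jog '[{"delta_pos":[0,0,-20],"angular":[0,0,0],"fingers":1},{"delta_pos":[0,0,-40],"angular":[0,0,0],"fingers":1},{"delta_pos":[0,0,-45],"angular":[0,0,0],"fingers":1},{"delta_pos":[0,0,-45],"angular":[0,0,0],"fingers":0.1},{"delta_pos":[0,0,-45],"angular":[0,0,0],"fingers":0.1},{"delta_pos":[0,0,-45],"angular":[0,0,0],"fingers":0.1},{"delta_pos":[0,0,-45],"angular":[0,0,0],"fingers":0.1},{"delta_pos":[0,0,-45],"angular":[0,0,0],"fingers":0.1}]' 50
```

```text
time_s: 3.72
eef_pos: [677.2, -181.6, 44.1]
ee_rot: [0.001, 0.154, 0.988, -0.0]
force: [0.7, -0.3, 4.7]
grip_width: 0.271
grip_force: 50.9
```

```bash
python3 -m jog '[{"delta_pos":[0,0,30],"angular":[0,0,0],"fingers":0.1},{"delta_pos":[0,0,75],"angular":[0,0,0],"fingers":0.1},{"delta_pos":[0,0,120],"angular":[0,0,-0.15],"fingers":0.1},{"delta_pos":[0,0,165],"angular":[0,0,-0.3],"fingers":0.1},{"delta_pos":[-5,20,190],"angular":[0,0,-0.45],"fingers":0.1},{"delta_pos":[-12,55,190],"angular":[0,0,-0.6],"fingers":0.1},{"delta_pos":[-22,95,190],"angular":[0,0,-0.75],"fingers":0.1},{"delta_pos":[-31,130,190],"angular":[0,0,-0.9],"fingers":0.1},{"delta_pos":[-35,149,190],"angular":[0,0,-1.05],"fingers":0.1},{"delta_pos":[-35,149,190],"angular":[0,0,-1.107],"fingers":0.1}]' && python3 -m jog '[{"delta_pos":[0,0,0],"angular":[0,0,0],"fingers":0.1},{"delta_pos":[0,0,-30],"angular":[0,0,0],"fingers":0.1},{"delta_pos":[0,0,-42],"angular":[0,0,0],"fingers":0.1},{"delta_pos":[0,0,-42],"angular":[0,0,0],"fingers":0.1}]'
python3 - <<'E'
from h import *
for n in('top','side'):
    c=cap(n);a=np.array(c['pixels']);u,v=map(int,proj(c,(635,12,140)));a=cv2.convertScaleAbs(cv2.resize(a[v-50:v+40,u-50:u+50],None,fx=4,fy=4,interpolation=cv2.INTER_CUBIC),alpha=1.3)
    b=a if n=='top' else np.hstack([b,a])
cv2.imwrite('pics/g2.png',b)
E
```

```text
time_s: 4.97
eef_pos: [641.3, -30.7, 232.7]
ee_rot: [-0.001, 0.651, 0.759, -0.0]
force: [0.4, -1.3, -2.6]
grip_width: 0.27
grip_force: 50.0
time_s: 5.48
eef_pos: [641.6, -32.5, 190.5]
ee_rot: [-0.001, 0.651, 0.76, -0.0]
force: [-0.3, 0.4, -2.5]
grip_width: 0.272
grip_force: 49.9
```

View pics/g2.png

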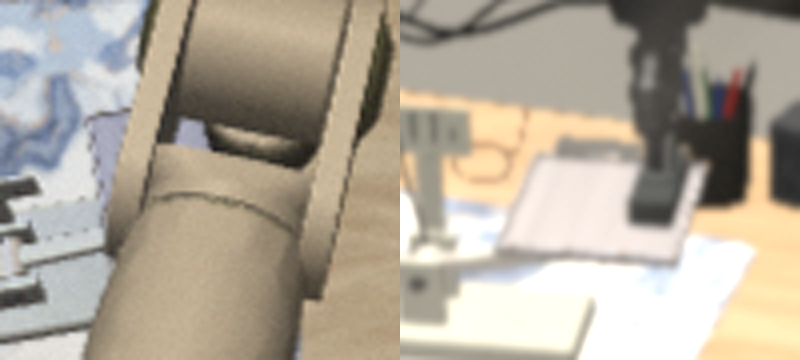

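The side crop shows the weight hanging level over the right-hand side of the pan, at about (655,200), inside the rim. I'll lower it and release.

```bash
python3 -m jog '[{"delta_pos":[0,0,-6],"angular":[0,0,0],"fingers":0.1},{"delta_pos":[0,0,-10],"angular":[0,0,0],"fingers":0.1},{"delta_pos":[0,0,-10],"angular":[0,0,0],"fingers":0.1},{"delta_pos":[0,0,-10],"angular":[0,0,0],"fingers":0.5},{"delta_pos":[0,0,-10],"angular":[0,0,0],"fingers":0.8},{"delta_pos":[0,0,-10],"angular":[0,0,0],"fingers":0.8},{"delta_pos":[0,0,10],"angular":[0,0,0],"fingers":1},{"delta_pos":[0,0,50],"angular":[0,0,0],"fingers":1},{"delta_pos":[-20,-30,60],"angular":[0,0,0.03],"fingers":1}]' && python3 -m jog '[{"delta_pos":[-45,-35,0],"angular":[0,0,0.05],"fingers":1},{"delta_pos":[-90,-70,0],"angular":[0,0,0.12],"fingers":1},{"delta_pos":[-135,-100,0],"angular":[0,0,0.18],"fingers":1},{"delta_pos":[-155,-110,-30],"angular":[0,0,0.18],"fingers":1},{"delta_pos":[-155,-110,-60],"angular":[0,0,0.18],"fingers":1},{"delta_pos":[-155,-110,-60],"angular":[0,0,0.18],"fingers":1},{"delta_pos":[-155,-110,-60],"angular":[0,0,0.18],"fingers":1},{"delta_pos":[-155,-110,-60],"angular":[0,0,0.18],"fingers":1},{"delta_pos":[-155,-110,-60],"angular":[0,0,0.18],"fingers":1},{"delta_pos":[-155,-110,-60],"angular":[0,0,0.18],"fingers":1}]'
python3 - <<'E'
from h import *
for n in('top','side'):
    c=cap(n,n+'3.png');a=np.array(c['pixels']);u,v=map(int,proj(c,(625,70,120)));a=cv2.convertScaleAbs(cv2.resize(a[v-62:v+38,u-66:u+66],None,fx=6 if n=='side' else 3,fy=6 if n=='side' else 3,interpolation=cv2.INTER_CUBIC),alpha=1.3)
cv2.imwrite('pics/g3.png',a);print(u-66,v-62)
E
```

```text
time_s: 6.7
eef_pos: [622.8, -61.6, 253.9]
ee_rot: [0.002, 0.638, 0.77, 0.001]
force: [0.7, -1.1, -1.1]
grip_width: 1.002
grip_force: 0.0
time_s: 7.95
eef_pos: [467.0, -172.4, 191.6]
ee_rot: [0.0, 0.567, 0.823, -0.0]
force: [-0.4, 0.7, 0.6]
grip_width: 0.999
grip_force: 0.0
183 148
```

View pics/g3.png

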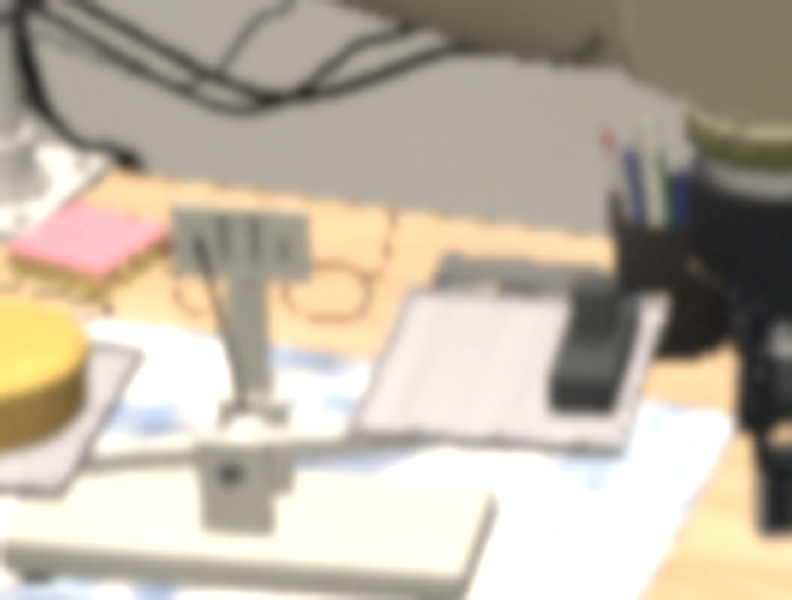

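The pan carries the large weight flat at about (595,350). The pointer tip at (195,235) is left of the long marks at (220,240) and (255,240), so the tin is still heavier. I'll measure how far the tin and its pan moved since the first picture.

```bash
cat >> h.py <<'E'
def tinshift(c,ref,cn):
    # sub-pixel vertical shift of tin between ref picture and now -> tin centre z change
    tin=(587.9,302.7,75+21.)
    u,v=proj(c,tin);u,v=int(u),int(v);r=26
    f=lambda a:cv2.resize(a.astype(np.float32).max(2) if 0 else cv2.cvtColor(a,cv2.COLOR_BGR2HSV)[:,:,1].astype(np.float32),None,fx=8,fy=8,interpolation=cv2.INTER_CUBIC)
    A=f(ref[v-15:v+15,u-r:u+r]);B=f(np.array(c['pixels'])[v-40:v+25,u-r-10:u+r+10])
    m=cv2.matchTemplate(B,A,cv2.TM_CCOEFF_NORMED);_,s,_,(x,y)=cv2.minMaxLoc(m)
    d=np.array([x/8-10,y/8-25])
    g=np.array(proj(c,np.array(tin)+[0,0,30]))-proj(c,tin)
    return d.round(2),'30mm=',g.round(2),'dz',round(float(d@g/(g@g)*30),1),'score',round(s,3)
E
python3 - <<'E'
from h import *
for n in('side','top'):
    c=cap(n);print(n,tinshift(c,cv2.imread(f'pics/{n}1.png'),n))
E
```

```text
side (array([-0.38, -1.38]), '30mm=', array([-0.95, -8.11]), 'dz', 5.2, 'score', 0.984)
top (array([-0.75, -0.38]), '30mm=', array([-2.44, -2.23]), 'dz', 7.3, 'score', 0.992)
```

The tin side rose about 5–6 mm, which puts the beam near 0.165 rad and the tin near 505 g. The medium (200 g) weight should bring it level, so I'll pick that up.

```bash
python3 -m jog '[{"delta_pos":[-17.4,15.3,-40],"angular":[0,0,-0.008],"fingers":1},{"delta_pos":[-17.4,15.3,-90],"angular":[0,0,-0.008],"fingers":1},{"delta_pos":[-17.4,15.3,-130],"angular":[0,0,-0.008],"fingers":1},{"delta_pos":[-17.4,15.3,-152],"angular":[0,0,-0.008],"fingers":1},{"delta_pos":[-17.4,15.3,-152],"angular":[0,0,-0.008],"fingers":1},{"delta_pos":[-17.4,15.3,-152],"angular":[0,0,-0.008],"fingers":0.1},{"delta_pos":[-17.4,15.3,-152],"angular":[0,0,-0.008],"fingers":0.1},{"delta_pos":[-17.4,15.3,-152],"angular":[0,0,-0.008],"fingers":0.1},{"delta_pos":[-17.4,15.3,-152],"angular":[0,0,-0.008],"fingers":0.1},{"delta_pos":[-17.4,15.3,-152],"angular":[0,0,-0.008],"fingers":0.1}]' 50
```

```text
time_s: 9.4
eef_pos: [449.8, -157.3, 40.0]
ee_rot: [0.001, 0.571, 0.821, 0.0]
force: [-0.8, 0.4, 5.8]
grip_width: 0.27
grip_force: 50.5
```

```bash
python3 -m jog '[{"delta_pos":[0,0,40],"angular":[0,0,0],"fingers":0.1},{"delta_pos":[0,0,90],"angular":[0,0,0],"fingers":0.1},{"delta_pos":[0,0,140],"angular":[0,0,0],"fingers":0.1},{"delta_pos":[10,10,190],"angular":[0,0,-0.05],"fingers":0.1},{"delta_pos":[40,37,215],"angular":[0,0,-0.1],"fingers":0.1},{"delta_pos":[80,73,215],"angular":[0,0,-0.15],"fingers":0.1},{"delta_pos":[120,110,215],"angular":[0,0,-0.2],"fingers":0.1},{"delta_pos":[160,147,215],"angular":[0,0,-0.2],"fingers":0.1},{"delta_pos":[185,170,215],"angular":[0,0,-0.2],"fingers":0.1},{"delta_pos":[185,170,215],"angular":[0,0,-0.2],"fingers":0.1}]' && python3 -m jog '[{"delta_pos":[0,0,-30],"angular":[0,0,0],"fingers":0.1},{"delta_pos":[0,0,-65],"angular":[0,0,0],"fingers":0.1},{"delta_pos":[0,0,-78],"angular":[0,0,0],"fingers":0.1},{"delta_pos":[0,0,-83],"angular":[0,0,0],"fingers":0.1},{"delta_pos":[0,0,-83],"angular":[0,0,0],"fingers":0.1}]'
```

```text
time_s: 10.65
eef_pos: [635.0, 14.6, 253.0]
ee_rot: [-0.001, 0.649, 0.761, -0.0]
force: [-0.5, -0.8, -1.8]
grip_width: 0.272
grip_force: 50.0
time_s: 11.28
eef_pos: [634.8, 12.7, 172.3]
ee_rot: [0.001, 0.65, 0.76, 0.0]
force: [0.1, 0.2, -1.9]
grip_width: 0.269
grip_force: 50.1
```

```bash
python3 -m jog '[{"delta_pos":[0,0,-2],"angular":[0,0,0],"fingers":0.1},{"delta_pos":[0,0,-2.5],"angular":[0,0,0],"fingers":0.1},{"delta_pos":[0,0,-2.5],"angular":[0,0,0],"fingers":0.1}]' && python3 -m jog '[{"delta_pos":[0,0,0],"angular":[0,0,0],"fingers":0.5},{"delta_pos":[0,0,0],"angular":[0,0,0],"fingers":0.7},{"delta_pos":[0,0,0],"angular":[0,0,0],"fingers":0.7},{"delta_pos":[0,0,20],"angular":[0,0,0],"fingers":0.7},{"delta_pos":[0,0,50],"angular":[0,0,0],"fingers":1},{"delta_pos":[0,0,80],"angular":[0,0,0],"fingers":1},{"delta_pos":[-40,-30,80],"angular":[0,0,0.05],"fingers":1},{"delta_pos":[-80,-60,80],"angular":[0,0,0.1],"fingers":1},{"delta_pos":[-120,-100,80],"angular":[0,0,0.15],"fingers":1},{"delta_pos":[-160,-150,60],"angular":[0,0,0.2],"fingers":1}]' && python3 -m jog '[{"delta_pos":[-20,-40,-40],"angular":[0,0,0],"fingers":1},{"delta_pos":[-20,-40,-40],"angular":[0,0,0],"fingers":1},{"delta_pos":[-20,-40,-40],"angular":[0,0,0],"fingers":1},{"delta_pos":[-20,-40,-40],"angular":[0,0,0],"fingers":1},{"delta_pos":[-20,-40,-40],"angular":[0,0,0],"fingers":1},{"delta_pos":[-20,-40,-40],"angular":[0,0,0],"fingers":1},{"delta_pos":[-20,-40,-40],"angular":[0,0,0],"fingers":1},{"delta_pos":[-20,-40,-40],"angular":[0,0,0],"fingers":1}]'
python3 - <<'E'
from h import *
for n in('top','side'):
    c=cap(n,n+'4.png');print(tinshift(c,cv2.imread(f'pics/{n}1.png'),n))
a=np.array(c['pixels'])[148:248,183:315];cv2.imwrite('pics/g4.png',cv2.convertScaleAbs(cv2.resize(a,None,fx=6,fy=6,interpolation=cv2.INTER_CUBIC),alpha=1.3))
E
```

```text
time_s: 11.65
eef_pos: [634.6, 12.9, 169.0]
ee_rot: [0.0, 0.65, 0.76, 0.0]
force: [0.5, -0.2, -2.5]
grip_width: 0.276
grip_force: 50.1
time_s: 12.9
eef_pos: [476.3, -134.7, 231.2]
ee_rot: [0.002, 0.57, 0.822, 0.0]
force: [0.2, -0.8, -0.1]
grip_width: 0.996
grip_force: 0.0
time_s: 13.9
eef_pos: [457.2, -173.7, 190.2]
ee_rot: [0.0, 0.571, 0.821, -0.0]
force: [-0.5, -0.6, 0.3]
grip_width: 1.002
grip_force: 0.0
(array([-3.5, -2. ]), '30mm=', array([-2.44, -2.23]), 'dz', 35.7, 'score', 0.972)
(array([-1.62, -8.25]), '30mm=', array([-0.95, -8.11]), 'dz', 30.8, 'score', 0.9)
```

View pics/g4.png

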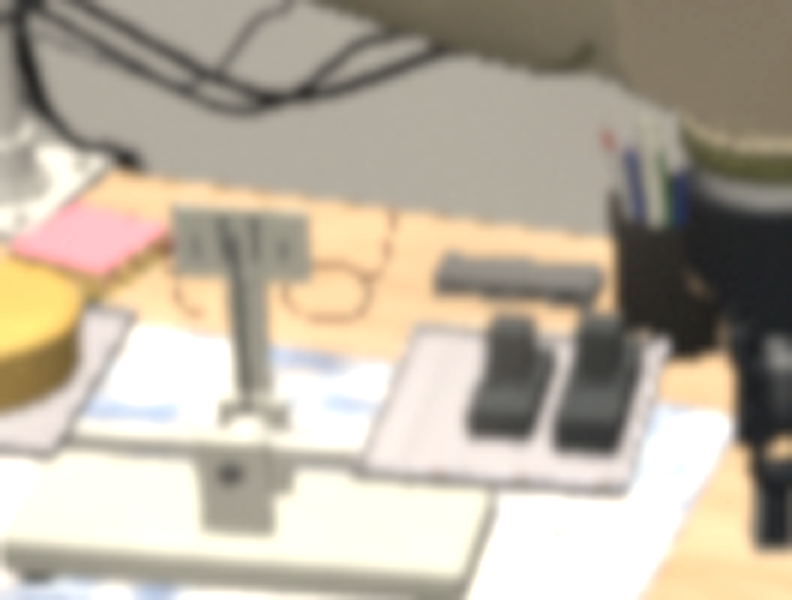

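The pointer tip is at about (228,235), between the long marks at x=220 and x=255, and both weights lie flat. I'll cross-check the tilt with pan measurements from the saved pictures.

Run:
```python
from h import *
I=[cv2.cvtColor(cv2.imread(f'pics/side{i}.png'),cv2.COLOR_BGR2GRAY).astype(float) for i in(1,3,4)]
for r in(188,191,194,198,203):
    # pointer position: darkness unique to each image vs max of the others
    o=[]
    for i in range(3):
        d=np.clip(np.max([I[j][r,208:236] for j in range(3) if j!=i],0)-I[i][r,208:236]-6,0,None);o.append(round(float((d*np.arange(208,236)).sum()/max(d.sum(),1e-9)),2))
    print(r,o)
c=cap('side')
# predicted pointer pixel at tilt t, for pointer plane d mm in front of the plate
y=.155
for i,p in((1,None),(3,None),(4,None)):pass
ax=np.array([np.cos(y),np.sin(y),0]);ay=np.array([-np.sin(y),np.cos(y),0]);O=np.array([611.3,157.6,70])
for d in(0,8,15):
  for t in(.2,.164,.05,.03,0,-.03):
    A=proj(c,O-ax*d);B=proj(c,O-ax*d+115*(ay*np.sin(t)+np.array([0,0,np.cos(t)])))
    print(d,t,[round(A[0]+(r-A[1])/(B[1]-A[1])*(B[0]-A[0]),2) for r in(188,194,203)])
# plate centre/mark
```

```text
188 [214.6, 216.81, 221.95]
191 [215.52, 216.62, 221.68]
194 [216.52, 217.34, 221.08]
198 [217.56, 218.91, 222.31]
203 [219.0, 220.39, 223.07]
0 0.2 [np.float64(213.26), np.float64(215.02), np.float64(217.66)]
0 0.164 [np.float64(214.64), np.float64(216.16), np.float64(218.44)]
0 0.05 [np.float64(218.96), np.float64(219.72), np.float64(220.87)]
0 0.03 [np.float64(219.72), np.float64(220.35), np.float64(221.29)]
0 0 [np.float64(220.86), np.float64(221.29), np.float64(221.93)]
0 -0.03 [np.float64(222.01), np.float64(222.24), np.float64(222.58)]
8 0.2 [np.float64(212.24), np.float64(214.01), np.float64(216.66)]
8 0.164 [np.float64(213.67), np.float64(215.2), np.float64(217.49)]
8 0.05 [np.float64(218.16), np.float64(218.92), np.float64(220.07)]
8 0.03 [np.float64(218.95), np.float64(219.58), np.float64(220.53)]
8 0 [np.float64(220.13), np.float64(220.56), np.float64(221.21)]
8 -0.03 [np.float64(221.32), np.float64(221.55), np.float64(221.9)]
15 0.2 [np.float64(211.35), np.float64(213.12), np.float64(215.78)]
15 0.164 [np.float64(212.82), np.float64(214.35), np.float64(216.65)]
15 0.05 [np.float64(217.45), np.float64(218.22), np.float64(219.37)]
15 0.03 [np.float64(218.26), np.float64(218.9), np.float64(219.85)]
15 0 [np.float64(219.48), np.float64(219.92), np.float64(220.57)]
15 -0.03 [np.float64(220.71), np.float64(220.94), np.float64(221.3)]
```

```bash
python3 -c "
from rig import ctrl
print(ctrl.finish_job())"
```

```text
the job is handed in; nothing more can be done
None
```

I handed the job in with the large (300 g) and medium (200 g) weights flat on the pan and the small one left on the desk; the tin comes out at roughly 500 g, the pointer sits between the long marks (measured tilt mostly within about 0.03 rad of level, with one noisy pointer reading near 0.05), and no verdict was returned.

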